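# Set the drying plate's thermostat wheel and start it

### The arm

A 6-joint arm with a two-finger parallel gripper is mounted at the origin on a cart in front of the work surface, level with it; the furniture and walls round the work are solid. World frame = base frame: x ahead of the robot, y to its left, z up, the work surface at z = 0. Lengths are in mm, angles in rad, forces in N, time in s.
With the tool pointing down it reaches from about 350 to 775 mm from the base axis. Payload 7.3 kg.
Tool frame: the origin (TCP) lies at the very end of the fingers, on their centre line; the grasp point (between the pads) lies bot.grip_point_offset behind it (bot.grip_point_offset is the distance from the TCP to the grasp point, in mm); z points along the fingers, y is the line along which they close (so a half turn about z gives the same grasp; the last joint's range is limited). The gripper opens to 92 mm and grips with 3 to 60 N. Pads are 19 mm wide; open, the fingers measure 130 mm over their backs; the gripper's body (75 mm by 190 mm) begins 47 mm behind the grasp point.
Start: joints at [1.2, 0.342, 1.524, -0, 1.275, -0.146], TCP at [117.012, 511.814, 226.741] pointing down, gripper open.
Joint ranges: [-2.53, 2.53], [-0.77, 2.02], [0.04, 2.7], [-1, 4.14], [0.28, 2.66], [-3.11, 3.11]. Speed limits (rad/s): [2.57, 2.57, 3.14, 3.14, 3.14, 3.14].

### API

Orientations are given as [roll, pitch, yaw] about the fixed x, y, z axes, in that order (R = Rz(yaw) Ry(pitch) Rx(roll)).
In Python, from plant import bot gives the robot as it stands. The module is installed in compiled form; this text tells all that it offers.
- The arm moves only by the tool carry_out, never from a script. Its argument "plan" is a list of rows, each an object of numbers: "tx", "ty", "tz": the shift along the world's x, y, z in mm; "rx", "ry", "rz": the turn, a rotation vector about the world's x, y, z in rad. A call has 1 to 12 rows; each row shifts and turns the commanded pose from where the row before left it; what a row does not reach is not made up. A row lasts 1/10 s, in which the tool goes at most 50 mm and 8.59 degrees, less where a joint would pass 70% of its speed; a pose out of reach is approached as far as the arm can. A call with a gripper value outside its range is refused whole. "gripper" is the closure, from 0 (fully open) to 1 (shut), set as the call begins (left out, the last holds). The fingers move at their own pace and stop on an object; the grip force is fixed at half the most. Time passes only in rows, so rows that do not move let the fingers close. It gives the time, the measured TCP pose, the force, the opening and the grip force at its end, in the units of the state.
- bot.get_obs(): the state, without advancing time (a new reading comes with each control period).
- bot.capture(name): name is "side" or "top" or "wrist"; returns the picture (420x560x3 uint8, red, green, blue); there is no depth.
- bot.camera_model(name): a dict with "camera_matrix" (3x3 intrinsics, pixels), "R" (3x3) and "t" (3): a world point X has camera coordinates R X + t. Camera axes: x right, y down, z forward; pixel columns grow to the right and rows downward; lengths in mm; the calibration is good to about 2 mm. A picture is of the moment at which its call begins: read the wrist's pose just before it. camera_model takes no time and is no camera call; for the wrist camera it gives the pose at the moment of the call.
- bot.close_job(): hands the job in; it is judged then, once.
The state is a dict: "time": time; "joint_positions": joint angles; "dq": joint speeds; "tau": joint torques, N m; "tool_pos": TCP position; "tcp_rot": TCP orientation; "contact_force": force on the tool from outside, world axes, zero at the start; "moment": the same for the moment, N m; "grip_width": finger opening in mm; "finger_force": force on a finger pad.
Only numpy, scipy, OpenCV 4.12 (cv2) and the standard library are available. Lean on these libraries where they do the work, as an engineer would, in place of code of your own. Each camera call takes 0.05 s, during which the arm holds its last target. There are 200 camera calls.

### The job

The glued castle parts on the drying plate are ready to be dried. With a fingertip, roll the knurled thermostat wheel towards the robot until it clicks into the setting where its long white bar stands between the two index marks, take the finger off it, and only then press the start key fully down and let it come up again. Work by touch only: pinch or lift nothing, and leave the parts on the plate, the glue tube and the figure where they are.

Things in the scene. Friction and masses are not known exactly. Their poses are not given: they have to be found in the camera images.
- drying_plate: White bench drying plate, 220 mm deep (x), 180 mm wide (y), housing 68 mm high, fixed to the table, turned by up to 0.25 rad. Origin: centre of its underside; x to its rear, y to its left, z up. Front 80 mm of the top: black control panel, face at 69.5 mm. Behind it an aluminium plate, top at 76 mm, wire rail at 89 mm on three sides; the tower on it (87 mm) begins 100 mm behind the wheel's axle.
- thermostat_wheel (a joint): Angle of the black knurled wheel, rad: 0 when the long white bar across its rim is at the crest, between the two white index marks on the panel; grows as the wheel's top is rolled to the front (plate's -x). A detent every 0.419 rad (16.8 mm of rim, short ticks). Starts 1 or 2 clicks short, near -0.42 or -0.84, bar behind the crest; can overrun to +0.84 and be rolled back.
- wheel_crest (a point): Middle of the crest (highest point) of the wheel's rim, 86 mm above the table, in plate axes at x -68, y +36 mm. Wheel radius 40 mm, rim 24 mm wide, rubber ribs (friction about 0.9). The axle is sprung: pressed, the wheel (and this point) sinks up to 4 mm, pushing back 2 N at first and 9 N at 4 mm, where it stops hard. This point does not turn.
- wheel_bearing: The sprung bearing that carries the wheel, inside the housing; origin on the axle, which lies level along the plate's y axis, 46 mm high. So only the top 16 mm of the wheel stands out of its slot (66 mm long, bezel 2 mm high). Leaving a detent takes about 2 N along the rim; past half way, and let go, the wheel snaps by itself into the next detent (within 0.03 rad).
- wheel_end_left: Smooth grey end disc of the wheel, left side, 36 mm radius, turns with it; fingers pressing on both end discs at once count as pinching. Origin: on the axle, middle of the wheel.
- wheel_end_right: The same disc on the wheel's right side.
- start_key (a joint): How far the start key is down: 0 (up, top 9 mm above the panel) to 0.004 m (fully down). A spring: 2 N to start, 6 N fully down; it comes up again when let go.
- key_top (a point): Centre of the top of the start key, a square grey key of 29 mm side in a bezel 3.5 mm high, right of the wheel; 78.5 mm above the table, in plate axes at x -68, y -45 mm (81 mm from the wheel's crest). Moves with the key.
- tower: Small round stone-look castle tower, 55 mm across, 87 mm tall, 40 g, loose, standing on the rear left of the aluminium plate. Origin: centre of its underside, z up.
- wall_piece: Stone-look castle wall piece, 71 x 88 x 12 mm, loose, lying on the aluminium plate right of the tower. Origin: centre of its underside.
- glue_tube: White glue tube, 41 x 136 x 28 mm, loose, lying on the table to the left of the drying plate. Origin: centre of its underside.
- figure: Small grey game figure on a round foot, 26 mm across, 47 mm tall, loose, standing on the table to the right of the drying plate's front. Origin: centre of its underside.

How it is judged:
By the outcome, as a careful person would: the job done as asked, in the order asked, and still so for the second after the job is handed in, with the robot touching nothing.
It also fails if it takes over 51 s, if anything falls off the work surface, if the arm or the gripper's body presses on something with over 40 N, if the wrist force passes 120 N, or if a joint passes its speed limit or range.

## Working session

There is one attempt and no reset: what is moved stays moved. The work goes in short steps, Python scripts to look and compute and a tool call to move; the robot and the scene stay as the last step left them, time stands still between calls to the robot, and variables do not carry over. Pictures are saved under pics/ and viewed, at most 10 in all, crops included, and the job is handed in when it is done.

Besides the shell and the picture viewer there is one more tool, called by a JSON object that holds its "api" and its "payload". carry_out: Moves the arm, as the interface text tells. Its arguments: {"type":"object","properties":{"plan":{"type":"array"},"gripper":{"type":"number"}},"required":["plan"]}

```bash
mkdir -p pics; cat > h.py <<'E'
import numpy as np, cv2
from plant import bot
def ray(n,u,v,z):
    m=bot.camera_model(n);K,R,t=[np.array(m[k],float) for k in("camera_matrix","R","t")]
    c=-R.T@t; d=R.T@np.linalg.solve(K,[u,v,1]); return c+d*(z-c[2])/d[2]
def proj(n,X):
    m=bot.camera_model(n);K,R,t=[np.array(m[k],float) for k in("camera_matrix","R","t")]
    p=K@(R@np.array(X,float)+t); return p[:2]/p[2]
E
python3 - <<'E'
from h import *
ims=[bot.capture(n) for n in("top","side")]
for n,i in zip(("top","side"),ims): cv2.imwrite(f"pics/{n}0.png",i[:,:,::-1])
o=bot.get_obs();print(o["time"],o["tool_pos"],o["tcp_rot"],o["grip_width"],bot.grip_point_offset)
E
```

```text
0.1 [116.90254592 511.471049   226.12167231] [-3.14027223e+00 -1.66193024e-04  2.91678801e+00] 91.99831254284936 18.8
```

View pics/top0.png

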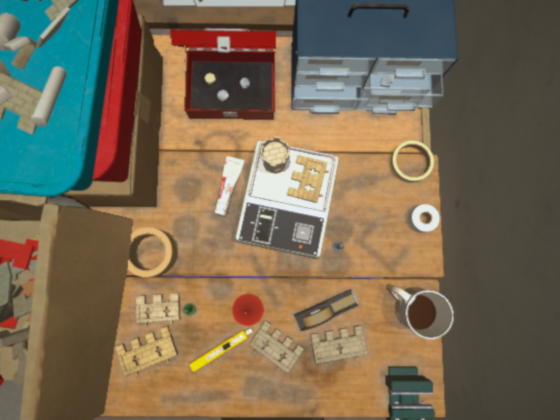

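View pics/side0.png

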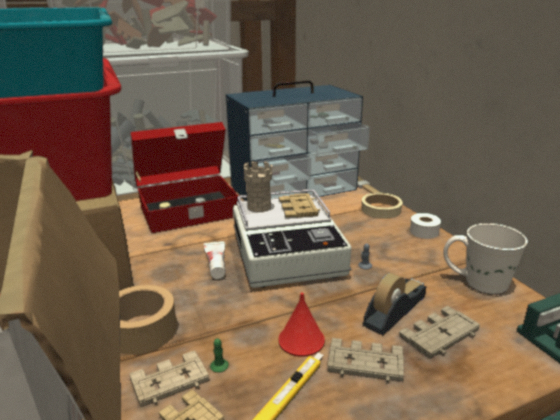

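Top view: the plate spans about (258,141) to (319,257), with the wheel near (264,220), the key near (303,233) and the figure at (339,245). I'll fit the key and panel, and enlarge a crop.

```bash
python3 - <<'E'
from h import *
i=cv2.imread("pics/top0.png"); 
c=cv2.resize(i[190:265,225:350],None,fx=6,fy=6,interpolation=cv2.INTER_CUBIC); 
s=cv2.imread("pics/side0.png")[215:290,230:355]
cv2.imwrite("pics/c0.png",np.hstack([cv2.resize(c,(400,240)),cv2.resize(s,(400,240),interpolation=cv2.INTER_CUBIC)]))
g=cv2.cvtColor(i,cv2.COLOR_BGR2GRAY)
m=np.zeros_like(g); m[195:265,230:335]=(g[195:265,230:335]<70)*255
m=cv2.morphologyEx(m,cv2.MORPH_CLOSE,np.ones((15,15)))
cs=max(cv2.findContours(m,0,2)[0],key=cv2.contourArea)
b=cv2.boxPoints(cv2.minAreaRect(cs)); print(b)
for p in b: print(ray("top",*p,69.5).round(1))
print("wheel",ray("top",264,220,86),"key",ray("top",303,233,78.5),"fig",ray("top",339,245,47),"tower",ray("top",275,155,163))
K=bot.camera_model("top");print(-np.array(K["R"]).T@K["t"])
E
```

```text
[[256.28323 238.65894]
 [260.6069  210.5549 ]
 [271.27744 212.19653]
 [266.95377 240.30057]]
[608.1  42.9  69.5]
[666.5  34.8  69.5]
[663.2  12.7  69.5]
[604.9  21.   69.5]
wheel [644.64260727  27.28220419  86.        ] key [619.63622614 -52.24625915  78.5       ] fig [ 598.08006509 -130.45193983   47.        ] tower [758.11516287   6.61911865 163.        ]
[534.0505277   12.28125912 926.36758941]
```

View pics/c0.png

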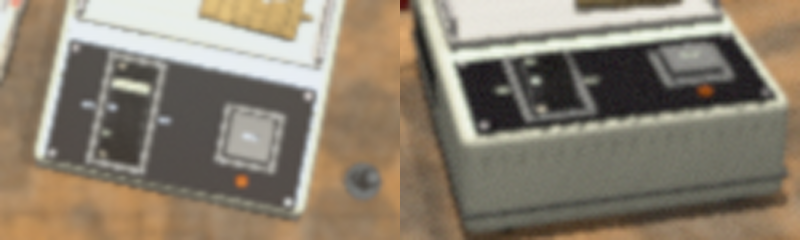

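The right crop (side) and left crop (top) both show the long bar about 8 px behind the index marks. In full-image pixels the marks are at (252.5,222.5) and (276.6,227.8), the bar at (266.2,217.2) and the key at (303.1,232.8).

```bash
python3 - <<'E'
from h import *
a=ray("top",252.5,222.5,69.5);b=ray("top",276.6,227.8,69.5);k=ray("top",303.1,232.8,78.5);w=(a+b)/2
bar=ray("top",266.2,217.2,82.5)
d=w-k;y=np.arctan2(-d[0],d[1]);print(w,k,np.hypot(*d[:2]),"yaw",y)
d=a-b;print("yaw marks",np.arctan2(-d[0],d[1]))
print("bar behind",(bar-w)[:2]@[np.cos(y),np.sin(y)])
E
```

```text
[636.12813789  26.33356017  69.5       ] [620.0466471  -52.45101331  78.5       ] 80.4091000112767 yaw -0.201353742196971
yaw marks -0.20927880128667498
bar behind 15.140326568533311
```

{"api": "carry_out", "payload": {"plan": [{"tz": 45},{"tz": 45},{"tx": 20,"ty": -25,"tz": 35},{"tx": 33,"ty": -33},{"tx": 34,"ty": -34},{"tx": 34,"ty": -34},{"tx": 34,"ty": -34},{"tx": 34,"ty": -34},{"tx": 34,"ty": -34},{"tx": 34,"ty": -34},{"tx": 34,"ty": -34},{"tx": 34,"ty": -34}], "gripper": 1}}

```text
invalid input at $.plan[0]: expected keys tx, ty, tz, rx, ry, rz
```

{"api": "carry_out", "payload": {"plan": [{"tx": 0,"ty": 0,"tz": 45,"rx": 0,"ry": 0,"rz": 0.02},{"tx": 0,"ty": 0,"tz": 45,"rx": 0,"ry": 0,"rz": 0},{"tx": 20,"ty": -25,"tz": 35,"rx": 0,"ry": 0,"rz": 0},{"tx": 33,"ty": -33,"tz": 0,"rx": 0,"ry": 0,"rz": 0},{"tx": 34,"ty": -34,"tz": 0,"rx": 0,"ry": 0,"rz": 0},{"tx": 34,"ty": -34,"tz": 0,"rx": 0,"ry": 0,"rz": 0},{"tx": 34,"ty": -34,"tz": 0,"rx": 0,"ry": 0,"rz": 0},{"tx": 34,"ty": -34,"tz": 0,"rx": 0,"ry": 0,"rz": 0},{"tx": 34,"ty": -34,"tz": 0,"rx": 0,"ry": 0,"rz": 0},{"tx": 34,"ty": -34,"tz": 0,"rx": 0,"ry": 0,"rz": 0},{"tx": 34,"ty": -34,"tz": 0,"rx": 0,"ry": 0,"rz": 0},{"tx": 34,"ty": -34,"tz": 0,"rx": 0,"ry": 0,"rz": 0}], "gripper": 1}}

```text
time: 1.3
tool_pos: [443.0, 180.1, 351.6]
tcp_rot: [3.142, -0.0, 2.937]
contact_force: [0.2, 0.4, 0.7]
grip_width: 2.0
finger_force: 0.0
```

{"api": "carry_out", "payload": {"plan": [{"tx": 34,"ty": -34,"tz": 0,"rx": 0,"ry": 0,"rz": 0},{"tx": 34,"ty": -34,"tz": -10,"rx": 0,"ry": 0,"rz": 0},{"tx": 34,"ty": -34,"tz": -20,"rx": 0,"ry": 0,"rz": 0},{"tx": 34,"ty": -34,"tz": -30,"rx": 0,"ry": 0,"rz": 0},{"tx": 30,"ty": -18,"tz": -30,"rx": 0,"ry": 0,"rz": 0},{"tx": 20,"ty": 0,"tz": -20,"rx": 0,"ry": 0,"rz": 0},{"tx": 0,"ty": 0,"tz": 0,"rx": 0,"ry": 0,"rz": 0}]}}

```text
time: 2.0
tool_pos: [622.6, 32.2, 240.9]
tcp_rot: [-3.141, -0.008, 2.935]
contact_force: [0.7, 0.3, 0.5]
grip_width: 0.3
finger_force: 0.0
```

```bash
python3 - <<'E'
from h import *
import json
m=bot.camera_model("wrist")
cv2.imwrite("pics/w1.png",bot.capture("wrist")[:,:,::-1])
print(bot.get_obs()["tool_pos"],proj("wrist",[636.1,26.3,86]),proj("wrist",[620,-52.4,78.5]),-np.array(m["R"]).T@m["t"])
json.dump({k:np.array(m[k]).tolist() for k in("camera_matrix","R","t")},open("w1.json","w"))
E
```

```text
[622.14330136  32.85843917 243.50836507] [275.34133833 211.60987773] [197.58052061 209.82817959] [546.5889312   47.72356209 399.69167131]
```

View pics/w1.png

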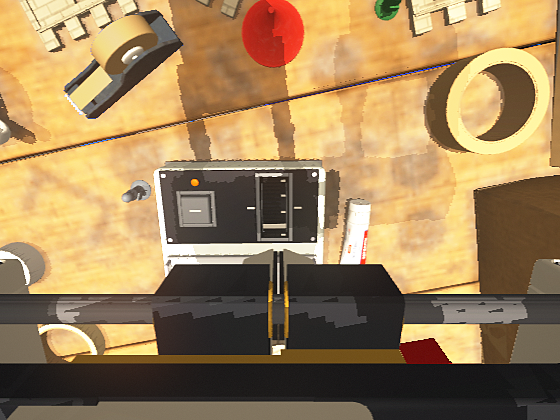

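Wrist view: index marks at about (250,208) and (298,208), long bar near (273,227) behind them, key at (196,210), closed fingertips at (278,255).

```bash
python3 - <<'E'
from h import *
g=cv2.cvtColor(cv2.imread("pics/w1.png"),cv2.COLOR_BGR2GRAY)
m=((g>130)*255).astype(np.uint8)
n,l,s,c=cv2.connectedComponentsWithStats(m[172:238,168:318])
for q,p in zip(s,c):
    if 3<q[4]<1200: print(q[2:],(p+[168,172]).round(1), ray("wrist",*(p+[168,172]),70).round(1),ray("wrist",*(p+[168,172]),78.5).round(1)[:2])
k=((g>60)*255).astype(np.uint8)
E
```

```text
[28  4 99] [267.9 174.3] [600.1  25.9  70. ] [598.7  26.5]
[ 5  5 21] [314. 174.] [609.4  72.3  70. ] [607.8  71.7]
[ 8  7 41] [194.3 182.1] [592.5 -50.2  70. ] [591.3 -47.7]
[4 2 8] [282.5 180.5] [609.5  39.3  70. ] [607.8  39.6]
[  40   36 1057] [195.  209.3] [620.8 -57.6  70. ] [618.9 -54.8]
[5 2 9] [282.8 195.4] [625.   36.4  70. ] [623.   36.7]
[ 8  2 16] [250.5 207.5] [6.309e+02 4.000e-01 7.000e+01] [628.7   1.6]
[ 8  2 16] [297.5 207.5] [641.  49.  70.] [638.6  49. ]
[ 5  2 10] [283.  211.5] [642.2  33.2  70. ] [639.7  33.5]
[23  4 92] [274.  225.5] [655.6  20.6  70. ] [652.8  21.3]
[ 1 12 12] [317.  231.5] [671.8  64.6  70. ] [668.5  64.2]
[ 3 10 30] [290.  232.5] [666.9  35.8  70. ] [663.8  36.2]
[ 3  5 12] [258.2 234.8] [662.5   1.7  70. ] [659.5   2.9]
[5 2 9] [282.8 234.4] [667.5  27.7  70. ] [664.4  28.3]
```

{"api": "carry_out", "payload": {"plan": [{"tx": 10,"ty": -4,"tz": -30,"rx": 0,"ry": 0,"rz": 0},{"tx": 10,"ty": -4,"tz": -40,"rx": 0,"ry": 0,"rz": 0},{"tx": 0,"ty": 0,"tz": -40,"rx": 0,"ry": 0,"rz": 0},{"tx": 0,"ty": 0,"tz": -25,"rx": 0,"ry": 0,"rz": 0},{"tx": 0,"ty": 0,"tz": -10,"rx": 0,"ry": 0,"rz": 0},{"tx": 0,"ty": 0,"tz": 0,"rx": 0,"ry": 0,"rz": 0},{"tx": 0,"ty": 0,"tz": 0,"rx": 0,"ry": 0,"rz": 0}]}}

```text
time: 2.75
tool_pos: [643.6, 25.4, 103.5]
tcp_rot: [3.141, 0.004, 2.937]
contact_force: [-0.4, -0.6, 0.0]
grip_width: 0.8
finger_force: 0.0
```

{"api": "carry_out", "payload": {"plan": [{"tx": 0,"ty": -1,"tz": -8,"rx": 0,"ry": 0,"rz": 0},{"tx": 0,"ty": 0,"tz": -6,"rx": 0,"ry": 0,"rz": 0},{"tx": 0,"ty": 0,"tz": -3,"rx": 0,"ry": 0,"rz": 0},{"tx": 0,"ty": 0,"tz": -1.5,"rx": 0,"ry": 0,"rz": 0},{"tx": 0,"ty": 0,"tz": 0,"rx": 0,"ry": 0,"rz": 0},{"tx": 0,"ty": 0,"tz": 0,"rx": 0,"ry": 0,"rz": 0}]}}

```text
time: 3.35
tool_pos: [643.1, 24.1, 83.6]
tcp_rot: [3.141, 0.002, 2.937]
contact_force: [-0.7, -0.0, 6.1]
grip_width: 0.0
finger_force: 3.0
```

{"api": "carry_out", "payload": {"plan": [{"tx": -1,"ty": 0.2,"tz": -0.5,"rx": 0,"ry": 0,"rz": 0},{"tx": -2,"ty": 0.4,"tz": 0,"rx": 0,"ry": 0,"rz": 0},{"tx": -2,"ty": 0.4,"tz": 0,"rx": 0,"ry": 0,"rz": 0},{"tx": -2,"ty": 0.4,"tz": 0,"rx": 0,"ry": 0,"rz": 0},{"tx": -2,"ty": 0.4,"tz": 0,"rx": 0,"ry": 0,"rz": 0},{"tx": -2,"ty": 0.4,"tz": 0,"rx": 0,"ry": 0,"rz": 0},{"tx": -2,"ty": 0.4,"tz": 0,"rx": 0,"ry": 0,"rz": 0},{"tx": -1.5,"ty": 0.4,"tz": 0,"rx": 0,"ry": 0,"rz": 0},{"tx": 0,"ty": 0,"tz": 0,"rx": 0,"ry": 0,"rz": 0}]}}

```text
time: 4.25
tool_pos: [628.5, 27.0, 83.3]
tcp_rot: [3.142, 0.002, 2.937]
contact_force: [-1.8, -0.7, 6.2]
grip_width: 0.6
finger_force: 3.3
```

{"api": "carry_out", "payload": {"plan": [{"tx": -1.5,"ty": 0.3,"tz": 0,"rx": 0,"ry": 0,"rz": 0},{"tx": 0,"ty": 0,"tz": 0,"rx": 0,"ry": 0,"rz": 0},{"tx": 0,"ty": 0,"tz": 5,"rx": 0,"ry": 0,"rz": 0},{"tx": 0,"ty": 0,"tz": 15,"rx": 0,"ry": 0,"rz": 0},{"tx": 0,"ty": 0,"tz": 40,"rx": 0,"ry": 0,"rz": 0},{"tx": 0,"ty": 0,"tz": 50,"rx": 0,"ry": 0,"rz": 0},{"tx": 0,"ty": -20,"tz": 40,"rx": 0,"ry": 0,"rz": 0},{"tx": 0,"ty": -20,"tz": 0,"rx": 0,"ry": 0,"rz": 0},{"tx": 0,"ty": 0,"tz": 0,"rx": 0,"ry": 0,"rz": 0},{"tx": 0,"ty": 0,"tz": 0,"rx": 0,"ry": 0,"rz": 0}]}}

```text
time: 5.25
tool_pos: [626.2, -12.5, 231.4]
tcp_rot: [3.141, -0.001, 2.936]
contact_force: [1.3, -0.1, 0.0]
grip_width: 0.5
finger_force: 0.0
```

```bash
python3 - <<'E'
from h import *
i=bot.capture("wrist")[:,:,::-1]
p=proj("wrist",[636,25.5,70]);k=proj("wrist",[619.5,-53,78.5])
x,y=int((p+k)[0]/2),int(p[1]);print(p,k,x,y)
cv2.imwrite("pics/w2.png",cv2.resize(i[y-60:y+40,x-90:x+70],None,fx=5,fy=5,interpolation=cv2.INTER_CUBIC))
for q in([631,.4,70],[641,49,70]):print(proj("wrist",q))
print(bot.get_obs()["tool_pos"],bot.get_obs()["contact_force"])
E
```

```text
[317.19036774 197.83045292] [236.58378063 199.79046697] 276 197
[291.79710466 198.04235253]
[341.02395282 197.93250037]
[626.13504113 -12.03509864 231.05862308] [-0.39623965  0.72259049  0.18182942]
```

View pics/w2.png

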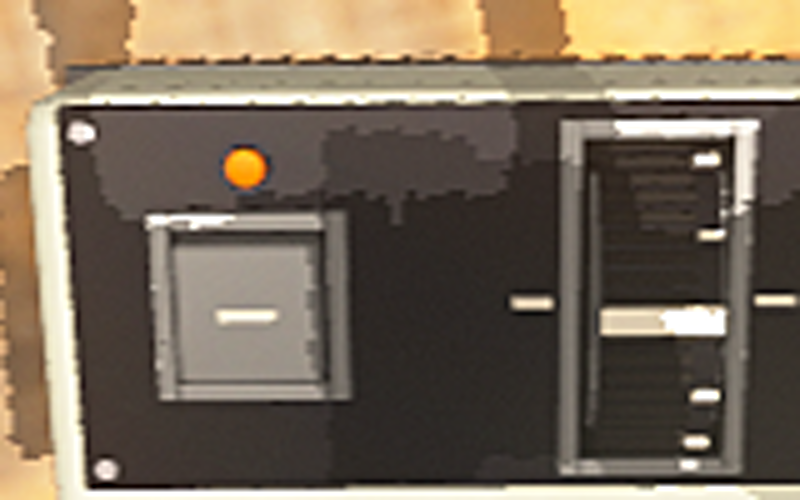

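The long bar (crop (663,321)) lies between the marks (532,302) and (776,302); the 4 px offset is the parallax expected at crest height. The wheel is set and free, so next is the key.

{"api": "carry_out", "payload": {"plan": [{"tx": -3.5,"ty": -20,"tz": -10,"rx": 0,"ry": 0,"rz": 0},{"tx": -3,"ty": -21,"tz": -30,"rx": 0,"ry": 0,"rz": 0},{"tx": 0,"ty": 0,"tz": -40,"rx": 0,"ry": 0,"rz": 0},{"tx": 0,"ty": 0,"tz": -35,"rx": 0,"ry": 0,"rz": 0},{"tx": 0,"ty": 0,"tz": -20,"rx": 0,"ry": 0,"rz": 0},{"tx": 0,"ty": 0,"tz": -5,"rx": 0,"ry": 0,"rz": 0},{"tx": 0,"ty": 0,"tz": 0,"rx": 0,"ry": 0,"rz": 0},{"tx": 0,"ty": 0,"tz": 0,"rx": 0,"ry": 0,"rz": 0}]}}

```text
time: 6.1
tool_pos: [620.9, -53.2, 93.2]
tcp_rot: [3.141, 0.002, 2.937]
contact_force: [-0.0, -0.2, -0.4]
grip_width: 0.7
finger_force: 0.0
```

{"api": "carry_out", "payload": {"plan": [{"tx": -1,"ty": 0,"tz": -7,"rx": 0,"ry": 0,"rz": 0},{"tx": 0,"ty": 0,"tz": -5,"rx": 0,"ry": 0,"rz": 0},{"tx": 0,"ty": 0,"tz": -3,"rx": 0,"ry": 0,"rz": 0},{"tx": 0,"ty": 0,"tz": -2,"rx": 0,"ry": 0,"rz": 0},{"tx": 0,"ty": 0,"tz": -1.5,"rx": 0,"ry": 0,"rz": 0},{"tx": 0,"ty": 0,"tz": 0,"rx": 0,"ry": 0,"rz": 0},{"tx": 0,"ty": 0,"tz": 0,"rx": 0,"ry": 0,"rz": 0}]}}

```text
time: 6.8
tool_pos: [619.2, -53.5, 74.7]
tcp_rot: [3.141, 0.001, 2.937]
contact_force: [-2.8, 1.2, 8.7]
grip_width: 0.8
finger_force: 4.2
```

{"api": "carry_out", "payload": {"plan": [{"tx": 0,"ty": 0,"tz": -0.6,"rx": 0,"ry": 0,"rz": 0},{"tx": 0,"ty": 0,"tz": 0,"rx": 0,"ry": 0,"rz": 0},{"tx": 0,"ty": 0,"tz": 0,"rx": 0,"ry": 0,"rz": 0}]}}

```text
time: 7.1
tool_pos: [619.2, -53.5, 74.7]
tcp_rot: [3.141, 0.001, 2.937]
contact_force: [-5.3, 1.1, 11.2]
grip_width: 0.4
finger_force: 5.9
```

The key is hard on its stop: no more travel, and the force is rising. I'll lift off now.

{"api": "carry_out", "payload": {"plan": [{"tx": 0,"ty": 0,"tz": 2,"rx": 0,"ry": 0,"rz": 0},{"tx": 0,"ty": 0,"tz": 5,"rx": 0,"ry": 0,"rz": 0},{"tx": 0,"ty": 0,"tz": 20,"rx": 0,"ry": 0,"rz": 0},{"tx": 0,"ty": 0,"tz": 45,"rx": 0,"ry": 0,"rz": 0},{"tx": 0,"ty": 20,"tz": 50,"rx": 0,"ry": 0,"rz": 0},{"tx": 0,"ty": 20,"tz": 40,"rx": 0,"ry": 0,"rz": 0},{"tx": 0,"ty": 0,"tz": 0,"rx": 0,"ry": 0,"rz": 0},{"tx": 0,"ty": 0,"tz": 0,"rx": 0,"ry": 0,"rz": 0},{"tx": 0,"ty": 0,"tz": 0,"rx": 0,"ry": 0,"rz": 0}]}}

```text
time: 8.0
tool_pos: [618.4, -15.2, 229.8]
tcp_rot: [-3.141, -0.003, 2.937]
contact_force: [0.3, -0.4, 0.2]
grip_width: -0.1
finger_force: 0.0
```

```bash
python3 - <<'E'
from h import *
i=bot.capture("wrist")[:,:,::-1]
p=proj("wrist",[636,25.5,70]);k=proj("wrist",[619.5,-53,78.5])
x,y=int((p+k)[0]/2),int(p[1])
a=cv2.resize(i[y-60:y+40,x-90:x+70],(400,300),interpolation=cv2.INTER_CUBIC)
s=cv2.resize(bot.capture("side")[140:290,190:390,::-1],(400,300))
cv2.imwrite("pics/w3.png",np.hstack([a,s]))
print(bot.get_obs()["tool_pos"],bot.get_obs()["contact_force"])
E
```

```text
[618.42342417 -15.43466791 229.47924868] [-0.11455173  0.21465299 -0.22287827]
```

View pics/w3.png

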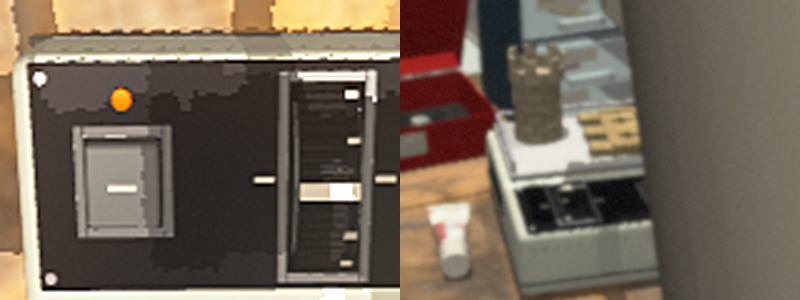

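The bar (330,190) is still between the marks (264,180) and (385,180), and the key (120,188) is up again. The tower, wall piece and glue tube stand where they were.

```bash
python3 -c "
from plant import bot
print(bot.close_job())"
```

```text
the job is handed in; nothing more can be done
None
```

The wheel was rolled one click so its long bar stands between the index marks, the finger was lifted, the start key was pressed to its stop and released, and the job was handed in at about 8 s; no verdict came back.

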